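# Snap the cap onto the refilled ink tank and hold it down

### The arm

A 6-joint arm with a two-finger parallel gripper is mounted at the origin on the work surface. World frame = base frame: x ahead of the robot, y to its left, z up, the work surface at z = 0. Lengths are in m, angles in rad, forces in N, time in s.
With the tool pointing down it reaches from about 0.35 to 1 m from the base axis. Payload 7.1 kg.
Tool frame: the origin (TCP) lies at the very end of the fingers, on their centre line; the grasp point (between the pads) lies 19 mm behind it; z points along the fingers, y is the direction in which the jaws open and shut (so a half turn about z gives the same grasp; the last joint's range is limited). The gripper opens to 85 mm and grips with 20 to 120 N. Pads are 22 mm wide; open, the fingers measure 114 mm over their backs; the gripper's body (76 mm by 85 mm) begins 54 mm behind the grasp point. The pads swing forward as they close: fully open they stand 13 mm farther back than shut.
Start: joints at [-1.173, 0.423, 1.63, -0, 1.089, -0.019], TCP at [0.253, -0.571, 0.231] pointing down, gripper open.
Joint ranges: [-3, 3], [-0.9, 2.11], [0.09, 2.58], [-1.31, 4.45], [0.11, 2.69], [-2.54, 2.54]. Speed limits (rad/s): [2.39, 2.39, 3.01, 3.14, 3.14, 3.14].

### API

Orientations are given as a 3x3 rotation matrix whose columns are the frame's x, y, z axes.
In Python, from cell import arm gives the robot as it stands.
- The arm moves only by the shell command python3 -m jog 'ROWS'. ROWS is JSON, a list of rows, each a list of 3 entries, a list of its own where there are three numbers: the gripper command: -1 is shut, 1 is fully open, values between are in proportion, then the shift along the tool's x, y, z as a fraction of full scale, then the turn about the tool's z as a fraction of full scale. In form: [[fingers, [tx, ty, tz], twist], ...]. A call has 1 to 8 rows; each row is the pose to reach, as a shift and turn from the pose measured when the call began, along the tool's axes at that moment; what a row does not reach only later rows make up. Full scale, the value 1, is 750 mm for a shift and 90 degrees for a turn. A row lasts 1/10 s, in which the tool goes at most 50 mm and 8.59 degrees, less where a joint would pass 70% of its speed; a pose out of reach is approached as far as the arm can. A call with a number of a shift or a turn outside -1 to 1 is refused whole. A call with a gripper value outside its range is refused whole. The fingers move at their own pace and stop on an object; the grip force is fixed at half the most. Time passes only in rows, so rows that repeat a pose let the fingers close. It gives the time, the measured TCP pose, the force and the opening at its end, in the units of the state.
- arm.get_state(): the state, without advancing time (a new reading comes with each control period).
- arm.read_camera(name): name is "scene" or "top" or "wrist"; returns the picture (420x560x3 uint8, red, green, blue); there is no depth.
- arm.calibration(name): a dict with "mtx" (3x3 intrinsics, pixels), "k1" (the pictures are not rectified: a ray, as slopes to the right and down, at radius r is drawn at 1 + k1 r^2 times it, then the intrinsics apply), "rvec" (rotation vector, rad) and "tvec" (3), from world to camera coordinates, as OpenCV has them; the wrist camera has in their place "hand_eye" (4x4, takes a point from camera to tool coordinates, whose origin is the TCP and whose axes are the flange's). Camera axes: x right, y down, z forward; pixel columns grow to the right and rows downward; lengths in m; the calibration is good to about 2 mm. A picture is of the moment at which its call begins: read the wrist's pose just before it. calibration takes no time and is no camera call.
- arm.job_done(): hands the job in, once; it reports no verdict.
The state is a dict: "t": time; "joint_pos": joint angles; "joint_velocities": joint speeds; "joint_efforts": joint torques, N m; "position": TCP position; "orientation": TCP orientation; "ft_force": force on the tool from outside, world axes, zero at the start; "moment": the same for the moment, N m; "finger_gap": finger opening in m.
Only numpy, scipy, OpenCV 4.12 (cv2) and the standard library are available. Lean on these libraries where they do the work, as an engineer would, in place of code of your own. Each camera call takes 0.05 s, during which the arm holds its last target. There are 200 camera calls.

### The job

The cyan ink tank beside the printer has just been refilled: close it up by setting the loose cyan cap squarely on its open neck and pressing straight down until it clicks over the beads. Then keep pressing firmly, about 14 N, so that the rubber seal under the cap stays squeezed but is not crushed, and finish while still holding the cap down like that: do not let go. Leave the other things on the desk where they are.

Things in the scene. Friction and masses are not known exactly. Their poses are not given: they have to be found in the camera images.
- cap_cyan: The loose cyan cap: round, ribbed, 44 mm outside diameter, 40 mm tall, flat closed top, open below, 28 to 56 g. Stands open end down on the desk, in front to the left or right. Origin: centre of its bottom rim; z up. Grip it round its sides. Inside: a lip with a 30 mm bore in the lowest 4 mm, above it a 37 mm bore up to the ceiling 36 mm above the rim.
- tank_cyan: The open tank, fixed to the desk: white block 90 (x) by 80 (y) by 62 mm tall with cyan panels. Its upright filler neck stands in the middle of its top: 28 mm diameter, reaching 100 mm above the desk, the last 5 mm tapered to 20 mm. Origin: centre of its underside, on the desk, straight below the neck; z up.
- neck_top (a point): Centre of the top of the cyan tank's neck. Four sprung beads bulge 3 mm from the neck 83 mm above the desk. The cap's lip meets them with the cap's rim 88 mm above the desk; the push needed peaks at about 9 N (rim near 85 mm), fades by 82 mm, and near 79 mm the beads snap out above the lip (click) and pull the cap down with about 10 N. The rim then meets the seal at 74 mm.
- seal (a joint): Squeeze in m of the grey rubber seal ring (44 mm outside diameter) round the foot of the cyan tank's neck: 0 when free, its top then 74 mm above the desk; grows as the cap presses it down. A spring of 3.5 N per mm, hard stop at 9 mm. 4 mm (14 N, cap rim 70 mm above the desk) is right, under 1.5 mm (5 N) is not pressed, over 7.5 mm (26 N) is crushed.
- tank_magenta: Neighbour tank with magenta panels, same size, already closed with a magenta cap whose top is 114 mm above the desk; fixed. Origin: centre of its underside. Leave it.
- cap_yellow: Spare yellow cap, same shape and size as the cyan one, on the other side of the desk. Origin: centre of its bottom rim. Leave it.
- ink_bottle: White ink refill bottle with cyan band and cyan lid, 52 mm diameter, 120 mm tall, behind the tanks. Origin: centre of its underside. Leave it.
- mug: White mug, 80 mm diameter, 92 mm tall, behind the tanks. Origin: centre of its underside. Leave it.
- pen_cup: Square grey pen cup with pens, 75 mm wide, 140 mm tall, behind the tanks. Origin: centre of its underside. Leave it.
- stapler: Red and black stapler, 135 by 36 by 55 mm, lying near the robot. Origin: centre of its underside. Leave it.
- mouse: Grey computer mouse, 100 by 58 by 32 mm, near the robot. Origin: centre of its underside. Leave it.
There are look-alikes about, which are no part of the job. Several things have the shape of the cap_cyan; the one meant has the colours described above. What is shaped like the tank_cyan but purple is not meant.

How it is judged:
By the outcome, as a careful person would: the job done as asked, in the order asked, and still so for the second after the job is handed in, while the arm keeps its last pose, push and grip.
It also fails if it takes over 43 s, if anything falls off the work surface, if the arm or the gripper's body presses on something with over 40 N, if the wrist force passes 120 N, or if a joint passes its speed limit or range.

## Working session

There is one attempt and no reset: what is moved stays moved. The work goes in short steps, Python scripts to look and compute and a shell command to move; the robot and the scene stay as the last step left them, time stands still between calls to the robot, and variables do not carry over. Pictures are saved under pics/ and viewed, about 8 in all and at most 12, crops included, and the job is handed in when it is done.

```bash
mkdir -p pics; ls; cat > h.py <<'E'
import numpy as np, cv2
from cell import arm
def ray(name,uv):
    c=arm.calibration(name); K=np.array(c['mtx']); k1=c['k1']
    uv=np.atleast_2d(np.array(uv,float))
    d=(uv-K[:2,2])/[K[0,0],K[1,1]]
    u=d.copy()
    for _ in range(20): u=d/(1+k1*(u**2).sum(1,keepdims=True))
    v=np.c_[u,np.ones(len(u))]
    if 'rvec' in c:
        R=cv2.Rodrigues(np.array(c['rvec'],float))[0]; t=np.array(c['tvec'],float).ravel()
        return -R.T@t, v@R
    s=arm.get_state(); H=np.array(c['hand_eye']); R=np.array(s['orientation']); p=np.array(s['position'])
    return p+R@H[:3,3], v@(R@H[:3,:3]).T
def plane(name,uv,z):
    o,d=ray(name,uv); return o+d*((z-o[2])/d[:,2])[:,None]
E
python3 - <<'E'
from h import *
for n in('top','scene'):
    im=arm.read_camera(n); cv2.imwrite(f'pics/{n}0.png',im[...,::-1])
    print(n,arm.calibration(n), ray(n,[280,210]))
print(arm.get_state())
E
```

```text
pics
top {'mtx': array([[379.40475584,   0.        , 283.44792451],
       [  0.        , 379.40475584, 214.59966549],
       [  0.        ,   0.        ,   1.        ]]), 'k1': -0.07745335647101632, 'rvec': array([ 2.16407622, -2.1536455 ,  0.10574558]), 'tvec': array([-0.04128013,  0.5942682 ,  0.79312493])} (array([ 0.50366374, -0.04881236,  0.85313896]), array([[ 0.12196772,  0.02173788, -0.99241166]]))
scene {'mtx': array([[405.65781031,   0.        , 280.47151531],
       [  0.        , 405.65781031, 206.61089148],
       [  0.        ,   0.        ,   1.        ]]), 'k1': -0.004004364296665384, 'rvec': array([ 1.00862576,  2.54342863, -0.90177605]), 'tvec': array([ 0.4443078 , -0.21942582,  1.33361648])} (array([1.02870988, 0.42268855, 0.88723187]), array([[-0.43779371, -0.4491937 , -0.77886638]]))
{'t': 0.1, 'joint_pos': array([-1.17298200e+00,  4.23747652e-01,  1.63062549e+00, -3.10971600e-05,
        1.08860977e+00, -1.89959039e-02]), 'joint_velocities': array([ 0.00066978, -0.00209213, -0.00306017, -0.000272  , -0.00087038,
       -0.00136924]), 'joint_efforts': array([ 1.55894040e-04, -5.58426940e+01, -2.82445818e+01, -8.46908438e-05,
        3.02452092e-03, -4.92596087e-05]), 'position': array([ 0.25285187, -0.57101833,  0.23062922]), 'orientation': array([[ 9.14379110e-01,  4.04858648e-01, -5.63991567e-04],
       [ 4.04859040e-01, -9.14378227e-01,  1.27101818e-03],
       [-1.11890816e-06, -1.39052956e-03, -9.99999033e-01]]), 'ft_force': array([ 0.34269698,  0.34321559, -0.36514884]), 'moment': array([-0.01052809,  0.0262193 , -0.00545928]), 'finger_gap': 0.0854310755970271}
```

View pics/top0.png

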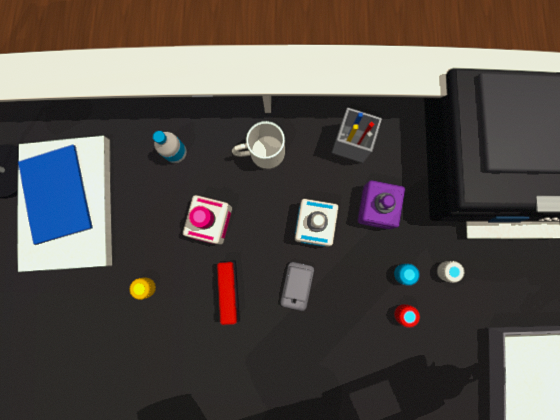

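View pics/scene0.png

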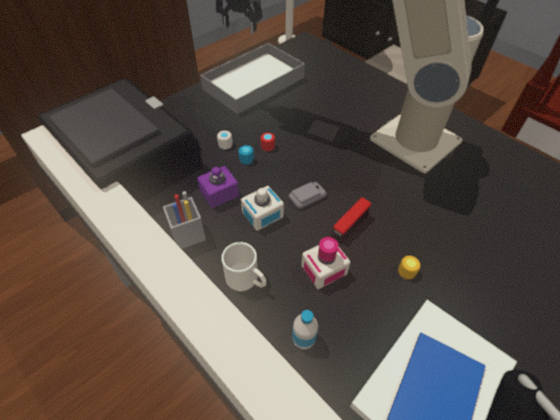

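Top view: all-cyan cap at (406,274). Lookalikes with cyan tops are white at (452,271) and red at (409,316). The cyan tank's neck is at (317,221). In the scene view the cap is at (247,155) and the tank at (263,205). Next I'll measure both.

```bash
python3 - <<'E'
from h import *
T=cv2.imread('pics/top0.png');S=cv2.imread('pics/scene0.png')
def crop(I,c,r=32): 
    return cv2.resize(I[c[1]-r:c[1]+r,c[0]-r:c[0]+r],(390,390),interpolation=cv2.INTER_CUBIC)
cv2.imwrite('pics/crops.png',np.hstack([crop(T,(406,274)),crop(T,(317,221))]))
def cyan(I,c,r):
    h=cv2.cvtColor(I,cv2.COLOR_BGR2HSV); m=cv2.inRange(h,(85,120,60),(105,255,255))
    k=np.zeros_like(m); cv2.circle(k,c,r,255,-1); m&=k
    y,x=np.nonzero(m); v=h[y,x,2]; return x,y,v
x,y,v=cyan(T,(406,274),18); print('cap top-view',len(x),x.mean(),y.mean(),x.min(),x.max(),y.min(),y.max())
b=v>np.percentile(v,40)
for z in(.02,.04): print(z,plane('top',[x.mean(),y.mean()],z),plane('top',[x[b].mean(),y[b].mean()],z))
x,y,v=cyan(S,(247,155),14); print('scene',len(x),x.mean(),y.mean(),plane('scene',[x.mean(),y.mean()],.02))
# tank panels (top stripes) in top view, z=.062
h=cv2.cvtColor(T,cv2.COLOR_BGR2HSV);m=cv2.inRange(h,(85,120,60),(105,255,255))[190:255,285:350]
n,l,s,c=cv2.connectedComponentsWithStats(m)
for i in range(1,n):
    if s[i,4]>15: print('stripe',s[i],c[i]+[285,190],plane('top',c[i]+[285,190],.062))
print('neck',plane('top',[317,221],.1))
E
```

```text
cap top-view 454 406.73568281938327 273.9669603524229 394 419 263 285
0.02 [[ 0.46643311 -0.30842782  0.02      ]] [[ 0.46579811 -0.3134617   0.02      ]]
0.04 [[ 0.46732686 -0.30219559  0.04      ]] [[ 0.46670709 -0.30710863  0.04      ]]
scene 249 245.77510040160644 154.04016064257027 [[ 0.46599743 -0.31046657  0.02      ]]
stripe [22 12 26  7 89] [319.56179775 204.76404494] [[ 0.61233086 -0.11463056  0.062     ]]
stripe [16 45 27  8 97] [313.60824742 238.39175258] [[ 0.54159515 -0.10189269  0.062     ]]
stripe [16 52 16  3 19] [308.15789474 243.05263158] [[ 0.53185041 -0.09052856  0.062     ]]
neck [[ 0.5744433  -0.10619837  0.1       ]]
```

View pics/crops.png

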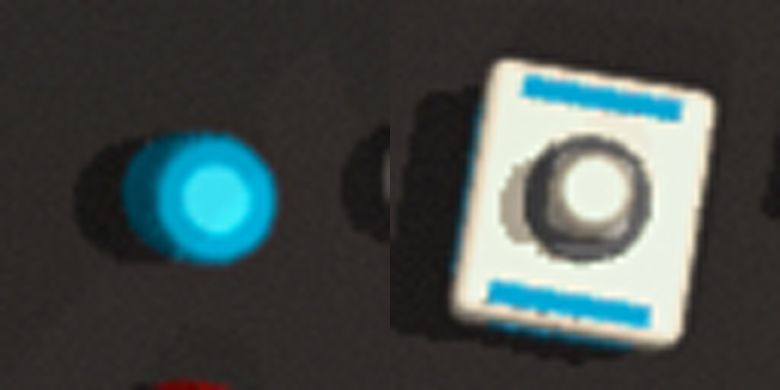

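Cap is at about (0.4665, -0.308). Neck is at about (0.576, -0.110), and the stripe midpoint (0.577, -0.108) agrees. I'll move above the cap and refine with the wrist camera.

```bash
python3 -m jog '[[1,[0.4,-0.205,0.04],0],[1,[0.4,-0.205,0.04],0],[1,[0.4,-0.205,0.04],0],[1,[0.4,-0.205,0.04],0],[1,[0.4,-0.205,0.04],0],[1,[0.4,-0.205,0.04],0],[1,[0.4,-0.205,0.04],0],[1,[0.4,-0.205,0.04],0]]'; python3 -m jog '[[1,[0,0,0],0],[1,[0,0,0],0],[1,[0,0,0],0]]'
python3 - <<'E'
from h import *
s=arm.get_state();print(s['position'],s['orientation'],arm.calibration('wrist'))
im=arm.read_camera('wrist'); cv2.imwrite('pics/w1.png',im[...,::-1])
E
```

```text
t: 0.9
position: [0.4669, -0.3053, 0.2001]
orientation: [[0.913, 0.409, -0.001], [0.409, -0.912, 0.003], [0.0, -0.003, -1.0]]
ft_force: [0.1, -0.2, -0.1]
finger_gap: 0.0851
t: 1.2
position: [0.4663, -0.3061, 0.2001]
orientation: [[0.913, 0.408, -0.001], [0.408, -0.913, 0.003], [-0.0, -0.003, -1.0]]
ft_force: [-0.5, -0.3, 0.5]
finger_gap: 0.0855
[ 0.46628184 -0.3060622   0.20007864] [[ 9.13053290e-01  4.07838269e-01 -1.27900964e-03]
 [ 4.07840269e-01 -9.13049328e-01  2.69080099e-03]
 [-7.03872730e-05 -2.97847633e-03 -9.99995562e-01]] {'mtx': array([[313.2613449 ,   0.        , 279.41515907],
       [  0.        , 313.2613449 , 213.71612043],
       [  0.        ,   0.        ,   1.        ]]), 'k1': -0.042374744125187734, 'hand_eye': array([[ 9.68879010e-04, -9.51451871e-01, -3.07796033e-01,
         7.85856735e-02],
       [ 9.99999511e-01,  9.82801906e-04,  1.09779918e-04,
         1.04188999e-03],
       [ 1.98052220e-04, -3.07795989e-01,  9.51452358e-01,
        -1.42010090e-01],
       [ 0.00000000e+00,  0.00000000e+00,  0.00000000e+00,
         1.00000000e+00]])}
```

View pics/w1.png

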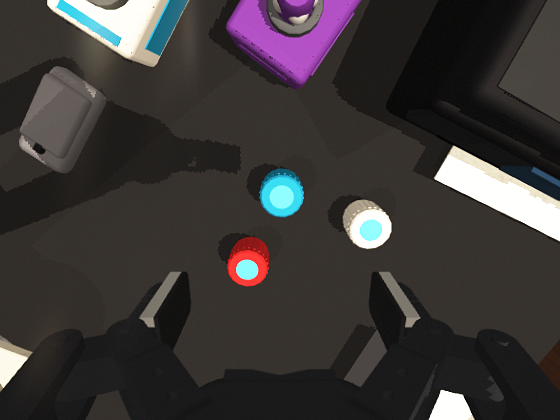

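Wrist view: cyan cap at (281,195), white lookalike at (367,224), red at (248,262), fingers clear.

```bash
cat >> h.py <<'E'
def disc(im,lo,hi,c,r):
    h=cv2.cvtColor(im,cv2.COLOR_BGR2HSV); m=cv2.inRange(h,lo,hi); k=np.zeros_like(m); cv2.circle(k,c,r,255,-1)
    y,x=np.nonzero(m&k); return [(x.min()+x.max())/2,(y.min()+y.max())/2],[x.mean(),y.mean()],np.ptp(x)+1,np.ptp(y)+1,len(x)
E
python3 - <<'E'
from h import *
W=cv2.imread('pics/w1.png'); h=cv2.cvtColor(W,cv2.COLOR_BGR2HSV)
print(h[196,282],h[210,282])
d=disc(W,(80,60,235),(100,190,255),(282,196),20); print(d, plane('wrist',d[1],.04))
for n,u in(('white',(371,230)),('red',(247,269))): print(n,plane('wrist',u,.04))
T=cv2.imread('pics/top0.png'); print(plane('top',[409.1,274.3],.04),plane('top',[319,220],.1))
d=disc(T,(0,0,225),(180,60,255),(319,220),5);print(d,plane('top',d[1],.1))
print(plane('top',[403.5,314],.04),plane('top',[453.5,272],.04))
# stereo check on neck: scene
d=disc(cv2.imread('pics/scene0.png'),(0,0,200),(180,60,255),(262,191),4);print(d,plane('scene',d[1],.1))
E
```

```text
[ 91 111 255] [ 93 197 241]
([np.float64(281.0), np.float64(197.0)], [np.float64(281.21280991735534), np.float64(196.64256198347107)], np.int64(25), np.int64(25), 484) [[ 0.4660796  -0.30885798  0.04      ]]
white [[ 0.47164463 -0.40815013  0.04      ]]
red [[ 0.37758696 -0.30823383  0.04      ]]
[[ 0.46661054 -0.30729079  0.04      ]] [[ 0.57646164 -0.11019399  0.1       ]]
([np.float64(318.5), np.float64(219.5)], [np.float64(318.5217391304348), np.float64(219.7536231884058)], np.int64(10), np.int64(10), 69) [[ 0.57695109 -0.10924261  0.1       ]]
[[ 0.38314247 -0.29363732  0.04      ]] [[ 0.47114354 -0.40437607  0.04      ]]
([np.float64(261.5), np.float64(190.5)], [np.float64(261.6875), np.float64(190.8125)], np.int64(8), np.int64(6), 32) [[ 0.57704208 -0.10993931  0.1       ]]
```

```bash
python3 -m jog '[[1,[-0.0015,0.0035,0.06],0],[1,[-0.0015,0.0035,0.12],0],[1,[-0.0015,0.0035,0.18],0],[1,[-0.0015,0.0035,0.22],0],[1,[-0.0015,0.0035,0.245],0],[1,[-0.0015,0.0035,0.26],0],[1,[-0.0015,0.0035,0.26],0],[1,[-0.0015,0.0035,0.26],0]]'
```

```text
t: 2.05
position: [0.4663, -0.3092, 0.0058]
orientation: [[0.913, 0.407, -0.0], [0.407, -0.913, 0.002], [0.0, -0.002, -1.0]]
ft_force: [0.8, 0.6, 0.3]
finger_gap: 0.0852
```

```bash
python3 -m jog '[[-1,[0,0,0],0],[-1,[0,0,0],0],[-1,[0,0,0],0],[-1,[0,0,0],0],[-1,[0,0,0],0],[-1,[0,0,0],0],[-1,[0,0,0],0],[-1,[0,0,0],0]]'
python3 - <<'E'
from h import *
s=arm.get_state();print(s['position'],s['ft_force'],s['finger_gap'])
im=arm.read_camera('wrist'); cv2.imwrite('pics/w2.png',im[...,::-1])
E
```

```text
t: 2.85
position: [0.4669, -0.3096, 0.0071]
orientation: [[0.913, 0.407, 0.001], [0.407, -0.913, 0.001], [0.001, -0.001, -1.0]]
ft_force: [-2.1, 1.0, 9.9]
finger_gap: 0.0433
[ 0.46689109 -0.30959705  0.00709544] [-2.11542238  1.03424978  9.88339395] 0.04331930620620988
```

View pics/w2.png

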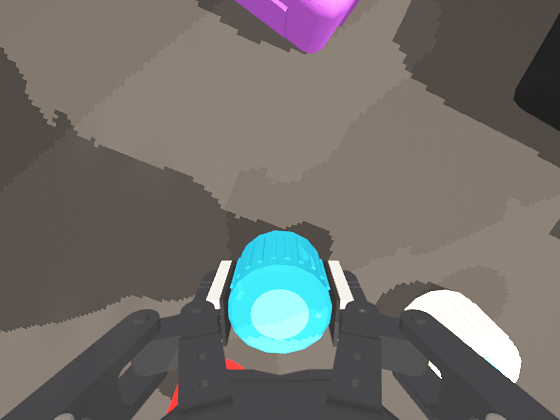

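Cap gripped centrally, its light disc at about (280,315). Lifting.

```bash
python3 -m jog '[[-1,[0,0,-0.02],0],[-1,[0,0,-0.06],0],[-1,[0,0,-0.12],0],[-1,[0,0,-0.18],0],[-1,[0,0,-0.22],0],[-1,[0,0,-0.23],0],[-1,[0,0,-0.23],0],[-1,[0,0,-0.23],0]]'
python3 - <<'E'
from h import *
s=arm.get_state();p=s['position'];R=s['orientation'];print(p,R,s['ft_force'],s['finger_gap'])
im=arm.read_camera('wrist')[...,::-1].copy(); cv2.imwrite('pics/w3.png',im)
h=cv2.cvtColor(im,cv2.COLOR_BGR2HSV);print(h[315,280],h[345,280])
W=cv2.imread('pics/w2.png')
for i in(W,im):
    h=cv2.cvtColor(i,cv2.COLOR_BGR2HSV);
    d=disc(i,(80,40,235),(100,150,255),(280,315),30);print(d)
    # top disc height above TCP = cap top: .040-.0071=.033
    for up in (.030,.033,.036):
        q=plane('wrist',d[0],p[2]+up)[0]; print(up,q,(R.T@(q-p))*1e3)
E
```

```text
t: 3.7
position: [0.466, -0.3092, 0.1788]
orientation: [[0.913, 0.407, -0.0], [0.407, -0.913, 0.002], [0.0, -0.002, -1.0]]
ft_force: [-0.0, 0.4, -1.2]
finger_gap: 0.043
[ 0.46601234 -0.30922425  0.17877733] [[ 9.13312350e-01  4.07259657e-01 -3.51448007e-04]
 [ 4.07259520e-01 -9.13310334e-01  1.97920961e-03]
 [ 4.85071130e-04 -1.95076712e-03 -9.99997980e-01]] [-0.00646141  0.40543416 -1.23014101] 0.04301106526049935
[ 94 161 207] [ 94 198 241]
([np.float64(279.5), np.float64(317.0)], [np.float64(279.25030278562775), np.float64(315.7137666532095)], np.int64(58), np.int64(57), 2477)
0.03 [ 0.46343285 -0.31146906  0.20877733] [ -3.25555349   0.94116407 -30.00347579]
0.033 [ 0.46544521 -0.3105785   0.21177733] [ -1.05349267   0.94150482 -33.00241435]
0.036 [ 0.46745757 -0.30968793  0.21477733] [  1.14856814   0.94184558 -36.00135292]Traceback (most recent call last):
  File "<stdin>", line 8, in <module>
  File "h.py", line 19, in disc
    y,x=np.nonzero(m&k); return [(x.min()+x.max())/2,(y.min()+y.max())/2],[x.mean(),y.mean()],np.ptp(x)+1,np.ptp(y)+1,len(x)
                                  ~~~~~^^
    return umr_minimum(a, axis, None, out, keepdims, initial, where)
ValueError: zero-size array to reduction operation minimum which has no identity
```

```bash
python3 -m jog '[[-1,[0.04,-0.053,0],0],[-1,[0.08,-0.107,0],0],[-1,[0.12,-0.16,0],0],[-1,[0.137,-0.183,0],0],[-1,[0.137,-0.183,0],0],[-1,[0.137,-0.183,0],0],[-1,[0.137,-0.183,0],0],[-1,[0.137,-0.183,0],0]]'
python3 - <<'E'
from h import *
s=arm.get_state();p=s['position'];R=s['orientation'];print(p,R,s['finger_gap'])
im=arm.read_camera('wrist')[...,::-1].copy(); cv2.imwrite('pics/w4.png',im)
E
```

```text
t: 4.55
position: [0.5034, -0.1429, 0.1781]
orientation: [[0.914, 0.406, -0.002], [0.406, -0.914, 0.003], [-0.001, -0.003, -1.0]]
ft_force: [-0.0, 0.6, -0.5]
finger_gap: 0.0433
[ 0.50335507 -0.14294764  0.17812687] [[ 9.13946072e-01  4.05830339e-01 -2.07682737e-03]
 [ 4.05834872e-01 -9.13942384e-01  2.71578508e-03]
 [-7.95952576e-04 -3.32493007e-03 -9.99994156e-01]] 0.04327842122161978
```

View pics/w4.png

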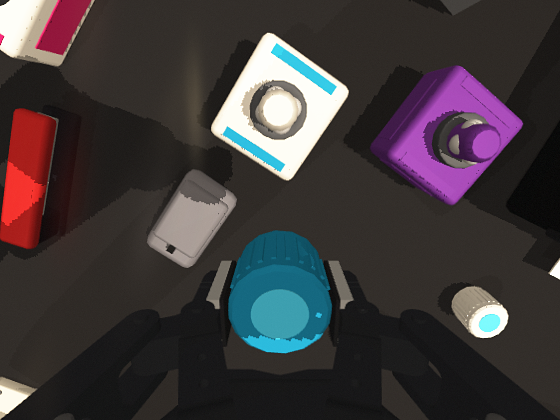

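Neck at about (280,108) in the wrist view, cap upright in the grip at (280,313). Measuring both in the tool frame.

```bash
python3 - <<'E'
from h import *
s=arm.get_state();p=s['position'];R=s['orientation']
W=cv2.imread('pics/w4.png');h=cv2.cvtColor(W,cv2.COLOR_BGR2HSV)
print(h[90:132:3,280,2],h[108,255:310:3,2])
for v in(215,235,248):
    d=disc(W,(0,0,v),(180,60,255),(280,110),22);q=plane('wrist',d[1],.1)[0];print(v,d,q,R.T@(q-p)*1e3)
# tank top stripes
m=cv2.inRange(h,(85,150,80),(105,255,255));m[200:]=0
n,l,st,c=cv2.connectedComponentsWithStats(m)
qs=[plane('wrist',c[i],.062)[0] for i in range(1,n) if st[i,4]>150];print(qs,np.mean(qs,0))
d=disc(W,(85,90,120),(100,175,200),(280,313),32);print(d)
t=np.array([.577,-.1096,.1]);print('global cam',R.T@(t-p)*1e3)
E
```

```text
[205 240 255 254 254 254 254 254 254 254 254 254 226 182] [ 59 147 186 255 254 254 254 254 254 254 254 254 254 244 219 229 127 162
 255]
215 ([np.float64(281.5), np.float64(109.5)], [np.float64(280.7485604606526), np.float64(108.87907869481766)], np.int64(38), np.int64(44), 1042) [ 0.57818726 -0.11152974  0.1       ] [81.12599353  1.88944266 78.20723736]
235 ([np.float64(281.0), np.float64(109.0)], [np.float64(279.4372842347526), np.float64(109.09551208285386)], np.int64(37), np.int64(33), 869) [ 0.57770346 -0.11078404  0.1       ] [80.98639611  1.01158784 78.21013238]
248 ([np.float64(278.0), np.float64(109.5)], [np.float64(278.185733512786), np.float64(109.60834454912516)], np.int64(31), np.int64(32), 743) [ 0.57706204 -0.11015168  0.1       ] [80.65674735  0.17336688 78.2130133 ]
[array([ 0.61232262, -0.11491195,  0.062     ]), array([ 0.54120474, -0.1034403 ,  0.062     ])] [ 0.57676368 -0.10917613  0.062     ]
([np.float64(279.5), np.float64(313.5)], [np.float64(279.4), np.float64(313.4705357142857)], np.int64(58), np.int64(50), 2240)
global cam [80.82389558 -0.35602931 78.21460991]
```

```bash
python3 -m jog '[[-1,[0.04,0,0],0],[-1,[0.08,0,0],0],[-1,[0.108,0,0],0],[-1,[0.108,0,0],0],[-1,[0.108,0,0],0],[-1,[0.108,0,0],0],[-1,[0.108,0,0],0],[-1,[0.108,0,0],0]]'
python3 - <<'E'
from h import *
s=arm.get_state();p=s['position'];R=s['orientation'];print(p,s['ft_force'])
print('tool delta/0.75',R.T@(np.array([.5772,-.1099,.118])-p)/.75)
E
```

```text
t: 5.4
position: [0.5768, -0.1105, 0.1783]
orientation: [[0.914, 0.405, -0.002], [0.405, -0.914, 0.003], [-0.001, -0.003, -1.0]]
ft_force: [-0.1, -0.5, -0.2]
finger_gap: 0.0431
[ 0.57683743 -0.11049126  0.17834986] [-0.06035388 -0.51812836 -0.22569235]
tool delta/0.75 [ 0.00081854 -0.00026175  0.0804672 ]
```

```bash
python3 -m jog '[[-1,[0.001,0,0.03],0],[-1,[0.001,0,0.06],0],[-1,[0.001,0,0.08],0],[-1,[0.001,0,0.088],0],[-1,[0.001,0,0.096],0],[-1,[0.001,0,0.104],0],[-1,[0.001,0,0.108],0],[-1,[0.001,0,0.108],0]]'
python3 - <<'E'
from h import *
s=arm.get_state();p=s['position'];R=s['orientation'];print(p,s['ft_force'],s['moment'])
im=arm.read_camera('scene')[...,::-1]; a=im[140:250,200:330]
b=arm.read_camera('wrist')[...,::-1][150:420,100:460]
cv2.imwrite('pics/s5.png',np.hstack([cv2.resize(a,(440,372),interpolation=cv2.INTER_CUBIC),cv2.resize(b,(360,372))]))
print('tool delta/0.75',R.T@(np.array([.5772,-.1099,.095])-p)/.75)
E
```

```text
t: 6.2
position: [0.5772, -0.1098, 0.0972]
orientation: [[0.914, 0.405, -0.002], [0.405, -0.914, 0.003], [-0.001, -0.003, -1.0]]
ft_force: [-1.6, 1.4, -1.6]
finger_gap: 0.0436
[ 0.57724838 -0.10984008  0.09721345] [-1.60345831  1.37300581 -1.56417376] [ 0.19711177  0.16552498 -0.00684291]
tool delta/0.75 [-8.86680149e-05  5.72016425e-05  2.95116569e-03]
```

View pics/s5.png

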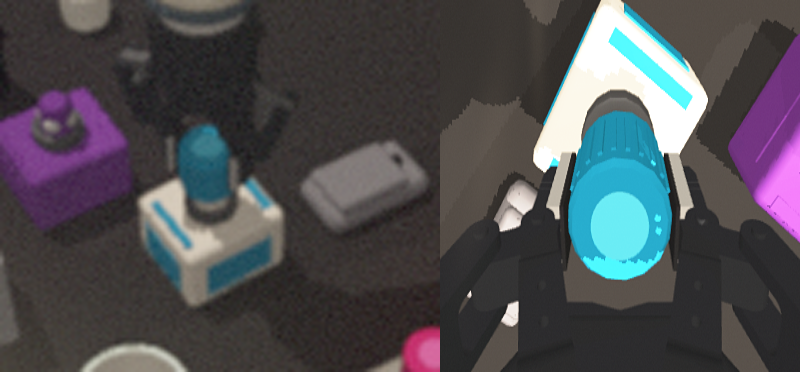

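Cap sits upright on the neck, rim about 90 mm, with light side contact. Pressing down in small steps.

```bash
python3 -m jog '[[-1,[-0.0003,-0.0005,0.003],0],[-1,[-0.0003,-0.0005,0.006],0],[-1,[-0.0003,-0.0005,0.009],0],[-1,[-0.0003,-0.0005,0.012],0],[-1,[-0.0003,-0.0005,0.012],0]]'
```

```text
t: 6.8
position: [0.5767, -0.1093, 0.0886]
orientation: [[0.914, 0.405, -0.002], [0.405, -0.914, 0.003], [-0.001, -0.004, -1.0]]
ft_force: [-0.9, 3.0, -0.5]
finger_gap: 0.0434
```

```bash
python3 -m jog '[[-1,[0,0,0.002],0],[-1,[0,0,0.004],0],[-1,[0,0,0.006],0],[-1,[0,0,0.008],0],[-1,[0,0,0.008],0]]'
```

```text
t: 7.3
position: [0.5765, -0.1092, 0.082]
orientation: [[0.914, 0.405, -0.003], [0.405, -0.914, 0.003], [-0.001, -0.004, -1.0]]
ft_force: [0.9, 3.0, -6.4]
finger_gap: 0.0433
```

Now it is being pulled down by about 6 N at a rim height near 75 mm, so it has clicked. Next, the seal.

```bash
python3 -m jog '[[-1,[0,-0.0005,0.001],0],[-1,[0,-0.0005,0.002],0],[-1,[0,-0.0005,0.003],0],[-1,[0,-0.0005,0.004],0],[-1,[0,-0.0005,0.004],0],[-1,[0,-0.0005,0.004],0]]'
```

```text
t: 7.9
position: [0.5767, -0.1092, 0.0795]
orientation: [[0.914, 0.405, -0.002], [0.405, -0.914, 0.003], [-0.001, -0.003, -1.0]]
ft_force: [-1.6, -1.3, 5.2]
finger_gap: 0.0431
```

```bash
python3 -m jog '[[-1,[0,0,0.001],0],[-1,[0,0,0.002],0],[-1,[0,0,0.0035],0],[-1,[0,0,0.0035],0],[-1,[0,0,0.0035],0],[-1,[0,0,0.0035],0]]'
```

```text
t: 8.5
position: [0.5767, -0.1092, 0.0777]
orientation: [[0.914, 0.405, -0.002], [0.405, -0.914, 0.003], [-0.001, -0.003, -1.0]]
ft_force: [-3.7, 0.5, 11.3]
finger_gap: 0.043
```

```bash
python3 -m jog '[[-1,[0,0,0.0013],0],[-1,[0,0,0.0013],0],[-1,[0,0,0.0013],0],[-1,[0,0,0.0013],0],[-1,[0,0,0.0013],0]]'
```

```text
t: 9.0
position: [0.5768, -0.1092, 0.0776]
orientation: [[0.914, 0.405, -0.002], [0.405, -0.914, 0.003], [-0.0, -0.003, -1.0]]
ft_force: [-4.5, -0.8, 10.2]
finger_gap: 0.0433
```

```bash
python3 -m jog '[[-1,[0,0,0.0025],0],[-1,[0,0,0.0035],0],[-1,[0,0,0.0035],0],[-1,[0,0,0.0035],0],[-1,[0,0,0.0035],0],[-1,[0,0,0.0035],0]]'
```

```text
t: 9.6
position: [0.5768, -0.1092, 0.0763]
orientation: [[0.914, 0.405, -0.001], [0.405, -0.914, 0.003], [-0.0, -0.003, -1.0]]
ft_force: [-5.2, 0.2, 14.8]
finger_gap: 0.0432
```

```bash
python3 - <<'E'
from h import *
a=arm.read_camera('scene')[...,::-1][140:250,200:330]; f=[]
for i in range(10):
    b=arm.read_camera('wrist')[...,::-1]; s=arm.get_state(); f.append(s['ft_force'])
print(np.mean(f,0),np.std(f,0),s['position'],s['finger_gap'],s['t'],s['moment'])
cv2.imwrite('pics/s6.png',np.hstack([cv2.resize(a,(440,372),interpolation=cv2.INTER_CUBIC),cv2.resize(b[150:420,100:460],(360,372))]))
d=disc(b,(80,40,190),(100,150,255),(280,315),32);print(d)
E
```

```text
[-5.26554468  0.8089748  15.33793687] [0.37023699 0.52324424 0.42078017] [ 0.57676229 -0.10917412  0.07626918] 0.04303458504156275 10.15 [0.07287291 0.84666258 0.00116387]
([np.float64(279.0), np.float64(314.5)], [np.float64(279.1640091116173), np.float64(313.7548974943052)], np.int64(57), np.int64(50), 2195)
```

View pics/s6.png

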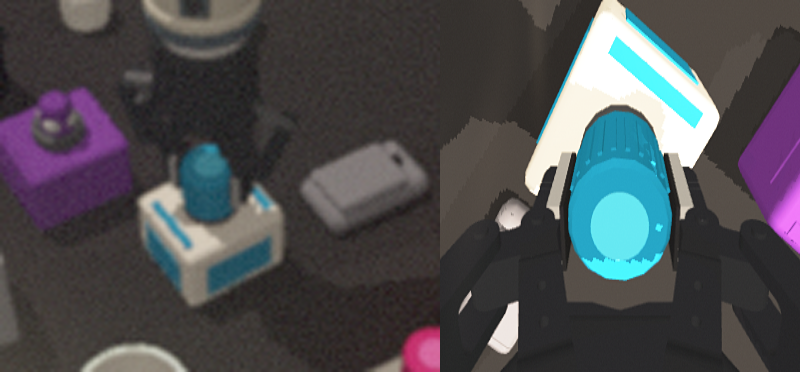

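The cap is down on the seal and has not slipped in the grip (disc still at about (279,314)). The push is steady at about 15 N, so I'm handing in.

```bash
python3 -c "
from cell import arm
print(arm.job_done())"
```

```text
the job is handed in; nothing more can be done
None
```

I gripped the all-cyan cap and set it on the cyan tank's neck. I pressed it over the beads and handed the job in at about 10 s with the gripper still holding it down.

- **Click:** I felt the beads pull the cap down with about 6 N at a rim height of roughly 75 mm.
- **Hold:** the push averaged 15.3 N up on the tool and was steady to within 0.4 N. I judge the rim to be at about 69 mm, which puts the seal squeeze at about 4.2 mm from the force or 4.8 mm from the height. These two differ a little, but both lie between the 1.5 and 7.5 mm limits.
- **Grip:** the cap had not slipped in the fingers, and the last pictures show it upright on the neck.
- **Side force:** about 5 N of sideways contact force remained at the end. I did not trim it out, so the cap is probably a few tenths of a mm off centre.
- **Other items:** nothing looked disturbed in the last views, which cover only the tank area. I did not recheck the whole desk.

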